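Weigh the first-off moulding and file it in the sample drawer

TASK

Take the orange housing out of the cooling rack and weigh it: set it down right way up, wholly on the scale's steel pan, and let go of it for a moment. Then file it in the cabinet's top drawer: right way up, lengthwise front to back, in the compartment with the green plate, on top of that plate, and leave the drawer fully shut with the plate and the two housings already filed there still in their own compartments. Set the orange housing down rather than dropping it, and leave the other things on the bench where they are.

Things in the scene. Friction and masses are not known exactly. Their poses are not given: they have to be found in the camera images.
- orange: The first-off sample: orange moulded housing, a closed box 60 (its x) x 34 (its y) x 36 mm high with a black recess on top, 70 g; origin at the centre of its underside, z up. It starts in one of the rack's three channels, with its long sides between fences so that only its two ends (60 mm apart) can be gripped there.
- rack: Fixed aluminium rack, on either side of the bench: base 196 (x) x 72 (y) x 10 mm, origin at the centre of its underside. Three channels along y at x = -64, 0, +64 mm, each two fences 5 mm thick, 38 mm apart, 46 mm long, tops 52 mm above the bench. A housing stands on the base in each, long side along y, its ends 7 mm proud of the fences.
- scale_pan (a point): Centre of the top face of the white bench scale's square steel pan, 140 x 140 mm, 48 mm above the bench; x and y along the pan's edges. The scale's base, below the pan, is 170 (x) x 160 mm.
- cab_drawer0 (a joint): Top drawer of the grey cabinet: metres open, 0 shut, 0.18 at its stop. It slides along the cabinet's -x.
- cab_drawer0_handle (a point): Middle of the top drawer's handle, a round steel bar 11 mm thick, 120 mm long along y, axis 35 mm in front of the drawer's face (29 mm free behind the bar), 112 mm above the bench; moves with the drawer, whose opening direction is -x. The drawer's floor is 26 mm below this point, its rim 16 mm above; face 15 mm thick, walls 6 mm.
- cab: Fixed grey two-drawer cabinet, 260 (x) x 310 (y) x 150 mm high, origin at the centre of its underside, front to its -x. Front part of the top drawer: three compartments in a row along y at 91 mm pitch, each 72 (x) x 85 (y) mm inside, walls 40 mm high, 6 mm thick, centres 92 mm behind the handle bar's axis. One holds the green plate, the others a housing each.
- plate: Loose green plastic plate 66 (x) x 78 (y) x 4 mm, flat on the floor of the free compartment (it marks which one that is); origin at the centre of its underside, x along the drawer's slide.
- blue: Filed sample: blue moulded housing, a closed box 60 (its x) x 34 (its y) x 36 mm high with a black recess on top, 70 g; origin at the centre of its underside, z up. Stands in a compartment of the top drawer.
- yellow: Filed sample: yellow moulded housing, a closed box 60 (its x) x 34 (its y) x 36 mm high with a black recess on top, 70 g; origin at the centre of its underside, z up. Stands in a compartment of the top drawer.
- white1: Bystander: white moulded housing, a closed box 60 (its x) x 34 (its y) x 36 mm high with a black recess on top, 70 g; origin at the centre of its underside, z up. Stands in a channel of the rack.
- white2: Bystander: white moulded housing, a closed box 60 (its x) x 34 (its y) x 36 mm high with a black recess on top, 70 g; origin at the centre of its underside, z up. Stands in a channel of the rack.
- tube1: Bystander: white moulded tube standing upright, 38 mm in diameter, 120 mm high, in front of the cabinet, to one side; origin at the centre of its underside.
- tube2: Bystander: the same kind of upright tube, beside the cabinet.
- jar: Bystander: jar with a blue lid, 60 mm in diameter, 80 mm high; origin at the centre of its underside.
- scraper: Bystander: hand tool with a red handle, lying flat on the bench.
There are look-alikes about, which are no part of the job. Of the things that look like the orange, the smaller one is meant. What is shaped like the part that bears scale_pan but brown is not meant.

How it is judged (in metres and radians):
On the way, in this order (a step that is already met when the one before it is completed fails the run):
1. the orange housing stands upright on the scale's pan, its centre within 45 mm of the pan's centre each way, let go of and at rest (x of orange in the frame of scale_pan between -0.045 and 0.045 m and y of orange in the frame of scale_pan between -0.045 and 0.045 m and z of orange in the frame of scale_pan between -0.006 and 0.006 m and angle between orange's own z axis and vertical below 0.15 rad and contact force between the fingers and orange below 0.1 N and linear speed of orange below 0.03 m/s), for 0.3 s.
2. with the top drawer open, the orange housing lies on the green plate in its compartment, let go of (x of orange in the frame of plate between -0.012 and 0.012 m and y of orange in the frame of plate between -0.024 and 0.024 m and z of orange in the frame of plate between 0.001 and 0.009 m and angle between the x axis of orange and the x axis of plate, either way round below 0.25 rad and angle between orange's own z axis and vertical below 0.15 rad and contact force between the fingers and orange below 0.1 N and linear speed of orange below 0.03 m/s and value of joint cab_drawer0 above 0.06 m), for 0.2 s.
At the end, for the whole second after the job is handed in: The top drawer is shut to within 5 mm; inside it the orange housing rests upright on the green plate, within 12 mm of its centre lengthwise, 24 mm sideways and 0.25 rad of front to back, let go of; the plate is within 15 mm, and the blue and yellow housings within 30 mm, of where they began (x of orange in the frame of plate between -0.012 and 0.012 m and y of orange in the frame of plate between -0.024 and 0.024 m and z of orange in the frame of plate between 0.001 and 0.009 m and angle between the x axis of orange and the x axis of plate, either way round below 0.25 rad and angle between orange's own z axis and vertical below 0.15 rad and contact force between the fingers and orange below 0.1 N and linear speed of orange below 0.03 m/s and value of joint cab_drawer0 below 0.005 m and distance of plate from where it was at the start of the episode below 0.015 m and distance of each of blue, yellow from where it was at the start of the episode below 0.03 m); the robot touches nothing.
It fails at once if the orange housing is dropped or thrown (out of the fingers and faster than 0.7 m/s, a fall of about 25 mm) (contact force between the fingers and orange below 0.05 N and linear speed of orange above 0.7 m/s).
It fails at once if a bystander (white housing, tube, jar, hand tool) is shifted by more than 30 mm (distance of any of white1, white2, tube1, tube2, jar, scraper from where it was at the start of the episode above 0.03 m).
It also fails if it takes over 72 s, if anything falls off the work surface, if the arm or the gripper's body presses on something with over 40 N, if the wrist force passes 120 N, or if a joint passes its speed limit or range.

ROBOT

A 7-joint arm with a two-finger parallel gripper is mounted at the origin on the work surface. World frame = base frame: x ahead of the robot, y to its left, z up, the work surface at z = 0. Lengths are in m, angles in degrees, forces in N, time in s.
With the tool pointing down it reaches from about 0.4 to 0.85 m from the base axis. Payload 4.5 kg.
Tool frame: the origin (TCP) lies between the finger pads; the fingertips stand 22 mm ahead of it and the grasp point (between the pads) lies 3 mm ahead of it (ctrl.tip_reach is the distance from the TCP to the fingertips, in m); z points along the fingers, y is the line along which they close (so a half turn about z gives the same grasp; the last joint's range is limited). The gripper opens to 88 mm and grips with 3 to 60 N. Pads are 18 mm wide; open, the fingers measure 123 mm over their backs; the gripper's body (75 mm by 187 mm) begins 45 mm behind the grasp point.
Start: joints at [79.114, 39.483, -11.15, 89.685, 9.013, 51.709, -12.324], TCP at [0.139, -0.609, 0.261] pointing down, gripper open.
Joint ranges: [-172.22, 172.22], [-26.19, 119.32], [-84.43, 86.54], [7.71, 146.69], [-57.33, 237.33], [2.42, 119.75], [-152.13, 152.13]. Speed limits (degrees/s): [147.25, 147.25, 180, 180, 180, 180, 180].

INTERFACE

Orientations are given as a 3x3 rotation matrix whose columns are the frame's x, y, z axes.
In Python, from station import ctrl, vision gives the robot as it stands. The module is installed in compiled form; this text tells all that it offers.
- The arm moves only by the shell command python3 -m inch 'ROWS' [OPENING]. ROWS is JSON, a list of rows, each a list of 6 numbers: the shift along the world's x, y, z normalised to -1 to 1, where 1 is 750 mm, then the turn, a rotation vector about the world's x, y, z normalised to -1 to 1, where 1 is 360 degrees. In form: [[dx, dy, dz, wx, wy, wz], ...]. A call has 1 to 10 rows; each row is the pose to reach, as a shift and turn from the pose commanded when the call began, turning the shorter way round; what a row does not reach only later rows make up. A row lasts 1/10 s, in which the tool goes at most 50 mm and 8.59 degrees, less where a joint would pass 70% of its speed; a pose out of reach is approached as far as the arm can. A call with a number of a shift or a turn outside -1 to 1 is refused whole. A call with a gripper value outside its range is refused whole. OPENING is the opening, from 0 (shut) to 1 (fully open), set as the call begins (- or left out, the last holds). The fingers move at their own pace and stop on an object; the grip force is fixed at half the most. Time passes only in rows, so rows that repeat a pose let the fingers close. It gives the time, the measured TCP pose, the force, the opening and the grip force at its end, in the units of the state.
- ctrl.observe(): the state, without advancing time (a new reading comes with each control period).
- vision.grab_frame(name): name is "scene" or "side" or "wrist"; returns (picture, depth): 480x640x3 uint8, red, green, blue; 480x640 float32, m along the optical axis (not along the pixel's ray), 0 where there is no reading.
- vision.camera_params(name): a dict with "K" (3x3 intrinsics, pixels), "eye" and "attitude" of the camera in the world; the wrist camera has in their place "mount" (4x4, takes a point from camera to tool coordinates, whose origin is the TCP and whose axes are the flange's). Camera axes: x right, y up, looking along -z (the intrinsics and any distortion apply to the point x, -y, -z); pixel columns grow to the right and rows downward; lengths in m; the calibration is good to about 2 mm. A picture is of the moment at which its call begins: read the wrist's pose just before it. camera_params takes no time and is no camera call.
- ctrl.sign_off(): hands the job in; it is judged then, once.
The state is a dict: "clock": time; "joints": joint angles; "joint_vel": joint speeds; "joint_torque": joint torques, N m; "ee_pos": TCP position; "tool_rot": TCP orientation; "ft_force": force on the tool from outside, world axes, zero at the start; "wrist_torque": the same for the moment, N m; "opening": finger opening in m; "grip_force": force on a finger pad.
Only numpy, scipy, OpenCV 4.12 (cv2) and the standard library are available. Lean on these libraries where they do the work, as an engineer would, in place of code of your own. Each camera call takes 0.05 s, during which the arm holds its last target. There are 200 camera calls.

## Working session

There is one attempt and no reset: what is moved stays moved. The work goes in short steps, Python scripts to look and compute and a shell command to move; the robot and the scene stay as the last step left them, time stands still between calls to the robot, and variables do not carry over. Pictures are saved under pics/ and viewed, at most 10 in all, crops included, and the job is handed in when it is done.

```bash
mkdir -p pics; cat > h.py <<'E'
import numpy as np, cv2
from station import ctrl, vision
def cam(n, st=None):
    p=vision.camera_params(n); K=np.array(p["K"])
    if n=="wrist":
        M=np.array(p["mount"]); T=np.eye(4); T[:3,:3]=np.array(st["tool_rot"]); T[:3,3]=st["ee_pos"]; T=T@M
        return K,T[:3,:3],T[:3,3],p
    return K,np.array(p["attitude"]),np.array(p["eye"]),p
def pts(depth,K,R,e):
    v,u=np.mgrid[0:480,0:640]
    c=np.stack([(u-K[0,2])/K[0,0]*depth,-(v-K[1,2])/K[1,1]*depth,-depth],-1)
    return c@R.T+e
def ray(u,v,z,K,R,e):
    d=R@np.array([(u-K[0,2])/K[0,0],-(v-K[1,2])/K[1,1],-1]); return e+d*(z-e[2])/d[2]
def grab(n,tag):
    st=ctrl.observe(); im,d=vision.grab_frame(n)
    cv2.imwrite(f"pics/{tag}.png",im[:,:,::-1]); 
    K,R,e,p=cam(n,st); np.savez(f"{tag}.npz",im=im,d=d,K=K,R=R,e=e)
    return im,d,K,R,e,p
E
python3 - <<'E'
from h import *
np.set_printoptions(precision=4,suppress=True)
for n in("scene","side","wrist"):
    r=grab(n,n+"0"); print(n,r[5])
a=cv2.imread("pics/scene0.png");b=cv2.imread("pics/side0.png")
s=ctrl.observe();print(s["tool_rot"],s["clock"],s["ft_force"])
E
```

```text
scene {'K': array([[517.9265,   0.    , 316.4614],
       [  0.    , 517.9265, 235.6547],
       [  0.    ,   0.    ,   1.    ]]), 'eye': array([1.214 , 0.1725, 1.0345]), 'attitude': array([[-0.2322, -0.7718,  0.5919],
       [ 0.9727, -0.1852,  0.14  ],
       [ 0.0015,  0.6083,  0.7937]])}
side {'K': array([[479.8935,   0.    , 317.0887],
       [  0.    , 479.8935, 230.8051],
       [  0.    ,   0.    ,   1.    ]]), 'eye': array([-0.0028,  0.5763,  0.9816]), 'attitude': array([[-0.7445,  0.5071, -0.4342],
       [-0.6676, -0.5635,  0.4866],
       [ 0.0021,  0.6522,  0.7581]])}
wrist {'K': array([[396.0926,   0.    , 326.4894],
       [  0.    , 396.0926, 235.3574],
       [  0.    ,   0.    ,   1.    ]]), 'mount': array([[-0.0002,  0.9662,  0.2578,  0.0659],
       [ 1.    , -0.0001,  0.001 , -0.0002],
       [ 0.001 ,  0.2578, -0.9662, -0.1257],
       [ 0.    ,  0.    ,  0.    ,  1.    ]])}
[[ 0.975   0.222  -0.0004]
 [ 0.222  -0.975   0.0013]
 [-0.0001 -0.0013 -1.    ]] 0.15 [-0.4084 -1.1464 -0.0449]
```

View pics/scene0.png

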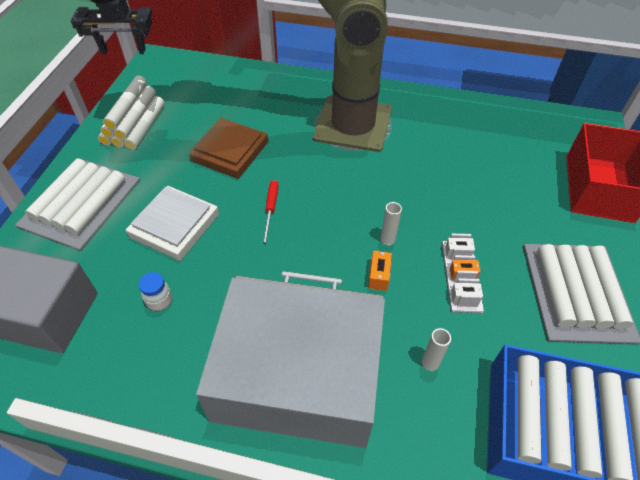

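View pics/side0.png

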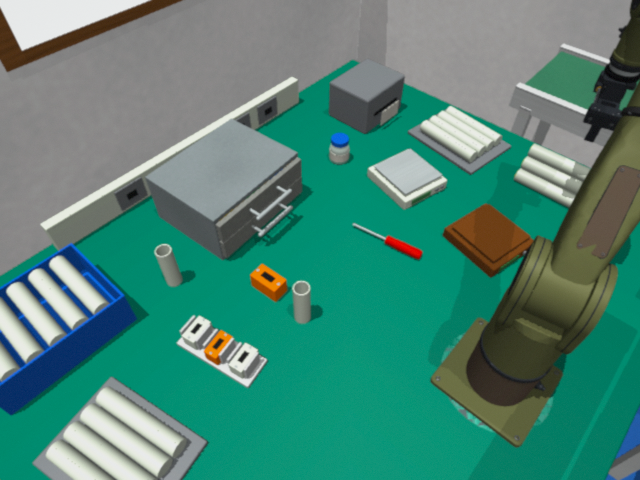

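The scene view shows two orange housings: one loose at scene (380,270) / side (268,281), and one in the middle rack channel at scene (465,269) / side (219,347). The rack one looks smaller and stands between fences, so it should be the one meant. The white scale is at scene (172,218), with the brown look-alike at (230,145). The cabinet front and handle are at (312,277). I'll measure both and confirm in a crop.

```bash
cat > m.py <<'E'
from h import *
np.set_printoptions(precision=4,suppress=True)
def rep(name,P,m):
    q=P[m]; 
    print(name,len(q),"min",q.min(0),"max",q.max(0),"med",np.median(q,0))
def rect(P,m,label):
    q=P[m][:,:2].astype(np.float32)*1000
    print("   ",label,"minAreaRect mm",cv2.minAreaRect(q))
for n in("scene","side"):
    z=np.load(n+"0.npz"); im,d=z["im"],z["d"]; P=pts(d,z["K"],z["R"],z["e"]); ok=d>0
    hsv=cv2.cvtColor(im,cv2.COLOR_RGB2HSV); H,S,V=[hsv[...,i].astype(int) for i in range(3)]
    o=((H>8)&(H<20)&(S>200)&(V>150)&ok).astype(np.uint8)
    k,l,st,c=cv2.connectedComponentsWithStats(o)
    for i in range(1,k):
        if st[i,4]>60:
            m=l==i; ztop=np.percentile(P[m][:,2],90); t=m&(abs(P[...,2]-ztop)<.006)
            print(n,"orange",st[i],c[i],"ztop",ztop); rect(P,t,"top")
    # planes by height : grey pan, cabinet top
    win={"scene":{"pan":(150,240,120,225),"cab":(270,450,190,390),"handle":(265,295,275,345),"rack":(230,312,440,490),"tubeA":(200,250,375,405),"tubeB":(325,375,415,455),"jar":(270,312,135,175)},
         "side":{"pan":(145,210,360,450),"cab":(120,260,145,305),"handle":(185,240,245,295),"rack":(312,385,175,270),"tubeA":(278,325,285,315),"tubeB":(240,290,150,185),"jar":(130,165,325,355)}}[n]
    for w,(a,b,c0,c1) in win.items():
        B=np.zeros_like(ok); B[a:b,c0:c1]=True; B&=ok
        if w=="pan": m=B&(abs(P[...,2]-.048)<.005)&(S<60)
        elif w=="cab": m=B&(abs(P[...,2]-.150)<.006)
        elif w=="handle": m=B&(S<60)&(V>140)&(P[...,2]>.09)&(P[...,2]<.13)
        elif w=="rack": m=B&(P[...,2]>.007)&(P[...,2]<.06)
        elif w=="jar": m=B&(P[...,2]>.07)&(P[...,2]<.09)
        else: m=B&(P[...,2]>.11)&(P[...,2]<.13)
        if m.sum()>5: rep(n+" "+w,P,m); rect(P,m,w)
a=cv2.imread("pics/scene0.png")[230:315,360:500]; cv2.imwrite("pics/cropS.png",cv2.resize(a,None,fx=5,fy=5,interpolation=cv2.INTER_CUBIC))
E
python3 m.py
```

```text
scene orange [370 252  21  37 497] [379.664  270.5151] ztop 0.047846284630005155
    top minAreaRect mm ((525.690185546875, 160.99960327148438), (78.00717163085938, 42.19684600830078), 3.16770339012146)
scene orange [453 261  26  12 136] [465.0956 265.1912] ztop 0.047089847109781924
    top minAreaRect mm ((480.4700012207031, 352.6050720214844), (29.942659378051758, 57.99060821533203), 12.961275100708008)
scene pan 2397 min [ 0.3928 -0.5572  0.043 ] max [ 0.5724 -0.2865  0.0528] med [ 0.498  -0.3689  0.0473]
    pan minAreaRect mm ((479.6574401855469, -435.37628173828125), (276.71173095703125, 142.2967529296875), 76.68086242675781)
scene cab 20546 min [ 0.6737 -0.1248  0.144 ] max [0.9414 0.2012 0.1553] med [0.8221 0.0416 0.1489]
    cab minAreaRect mm ((807.2291259765625, 37.2691650390625), (247.93785095214844, 310.6698913574219), 4.269455432891846)
scene handle 318 min [ 0.6284 -0.0401  0.1085] max [0.6605 0.0883 0.121 ] med [0.6383 0.0249 0.115 ]
    handle minAreaRect mm ((644.3369750976562, 24.529064178466797), (26.347227096557617, 128.5997772216797), 3.5775656700134277)
scene r
[... 2160 characters left out ...]
815673828), 11.136026382446289)
side tubeA 144 min [0.3888 0.147  0.1101] max [0.4265 0.1853 0.1248] med [0.4076 0.1672 0.1189]
    tubeA minAreaRect mm ((407.0086364746094, 166.38302612304688), (36.705631256103516, 37.481712341308594), 74.39203643798828)
side tubeB 149 min [0.6933 0.2842 0.1102] max [0.7327 0.3217 0.125 ] med [0.7121 0.3029 0.1188]
    tubeB minAreaRect mm ((712.6094360351562, 303.0680236816406), (38.8484001159668, 37.67665481567383), 8.137880325317383)
side jar 203 min [ 0.6781 -0.3462  0.0704] max [ 0.7329 -0.289   0.0868] med [ 0.7007 -0.3128  0.0813]
    jar minAreaRect mm ((706.255126953125, -317.818603515625), (51.33084487915039, 55.90745544433594), 59.35477066040039)
```

View pics/cropS.png

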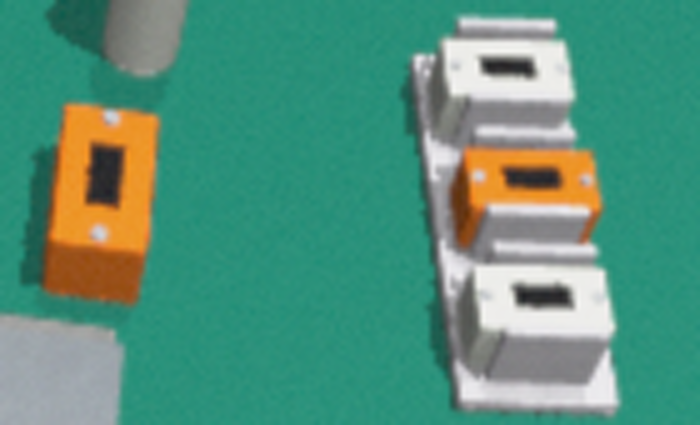

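The crop shows the rack's middle orange at scene (465,269) between its fences. It measures about 58x34 mm and the loose one 78x43 mm, so the rack one is meant. I'll open the drawer first, starting with a look at the handle from above.

```bash
python3 -m inch '[[0.3,0.42,0.026,0,0,-0.012],[0.3,0.42,0.026,0,0,-0.012],[0.3,0.42,0.026,0,0,-0.012],[0.3,0.42,0.026,0,0,-0.012],[0.3,0.42,0.026,0,0,-0.012],[0.3,0.42,0.026,0,0,-0.012],[0.3,0.42,0.026,0,0,-0.012],[0.3,0.42,0.026,0,0,-0.012],[0.3,0.42,0.026,0,0,-0.012]]' 0 && python3 -m inch '[[0.315,0.425,0.026,0,0,-0.0118],[0.315,0.425,0.026,0,0,-0.0118],[0.315,0.425,0.026,0,0,-0.0118],[0.315,0.425,0.026,0,0,-0.0118],[0.315,0.425,0.026,0,0,-0.0118],[0.315,0.425,0.026,0,0,-0.0118],[0.315,0.425,0.026,0,0,-0.0118],[0.315,0.425,0.026,0,0,-0.0118],[0.315,0.425,0.026,0,0,-0.0118],[0.315,0.425,0.026,0,0,-0.0118]]'
python3 - <<'E'
from h import *
np.set_printoptions(precision=4,suppress=True)
im,d,K,R,e,p=grab("wrist","w1"); print(e)
E
```

```text
clock: 1.05
ee_pos: [0.3677, -0.2892, 0.2806]
tool_rot: [[0.987, 0.159, 0.003], [0.159, -0.987, 0.002], [0.003, -0.002, -1.0]]
ft_force: [1.3, 0.4, 0.0]
opening: 0.0182
grip_force: 0.0
clock: 2.05
ee_pos: [0.6, 0.0244, 0.299]
tool_rot: [[0.997, 0.076, -0.001], [0.076, -0.997, -0.001], [-0.001, 0.001, -1.0]]
ft_force: [0.4, -0.5, -0.4]
opening: 0.0002
grip_force: 0.0
[0.6658 0.0296 0.4247]
```

View pics/w1.png

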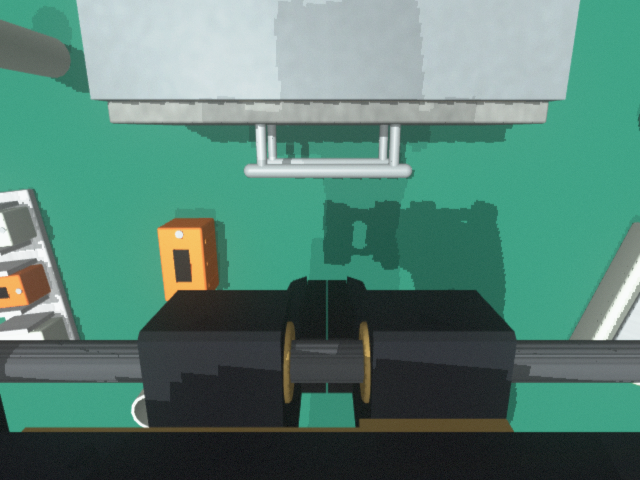

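The wrist view shows the top handle bar at row 171, columns 245 to 411, with the drawer face edge at row 123 and the cabinet top edge at row 99.

```bash
python3 - <<'E'
from h import *
np.set_printoptions(precision=4,suppress=True)
z=np.load("w1.npz"); K,R,e=z["K"],z["R"],z["e"]; P=pts(z["d"],K,R,e)
b=P[166:177,248:409].reshape(-1,3); b=b[(b[:,2]>.1)&(b[:,2]<.13)]
print("bar depth pts z max/med",b[:,2].max(),np.percentile(b[:,2],90),np.median(b,0),len(b), "ends y",b[:,1].min(),b[:,1].max())
for u,v in((245,171),(328,171),(411,171)): print("bar ray @.112",ray(u,v,.112,K,R,e))
for u,v in((110,104),(546,104),(110,123),(546,123)): print("face @.150?",P[v-3,u+3], ray(u,v,.145,K,R,e))
print("cab corners",ray(92,99,.15,K,R,e),ray(566,99,.15,K,R,e))
# triangulate bar axis line: scene bar mask centre
s=np.load("scene0.npz"); Ps=pts(s["d"],s["K"],s["R"],s["e"])
hs=cv2.cvtColor(s["im"],cv2.COLOR_RGB2HSV)
m=np.zeros((480,640),bool); m[268:290,280:345]=True; m&=(hs[...,1]<60)&(hs[...,2]>150)&(Ps[...,2]>.1)&(Ps[...,2]<.13)&(Ps[...,0]<.65)
vv,uu=np.nonzero(m); print("scene bar px",uu.min(),uu.max(),uu.mean(),vv.mean())
c=((uu.min()+uu.max())/2,np.median(vv)); o=s["e"]
d1=ray(*c,0,s["K"],s["R"],o)-o; d2=ray(328,171,0,K,R,e)-e
A=np.stack([d1,-d2],1); t=np.linalg.lstsq(A,e-o,rcond=None)[0]; print("tri",o+d1*t[0],e+d2*t[1])
E
```

```text
bar depth pts z max/med 0.12145651561611542 0.1197926374260902 [0.6349 0.0263 0.1187] 1766 ends y -0.03576801324675265 0.0877787264534185
bar ray @.112 [0.6294 0.091  0.112 ]
bar ray @.112 [0.6343 0.0262 0.112 ]
bar ray @.112 [ 0.6392 -0.0386  0.112 ]
face @.150? [0.6733 0.1767 0.1395] [0.6711 0.176  0.145 ]
face @.150? [ 0.6962 -0.1228  0.1348] [ 0.6931 -0.1159  0.145 ]
face @.150? [0.6607 0.1776 0.1393] [0.6587 0.1768 0.145 ]
face @.150? [ 0.692  -0.1971  0.0014] [ 0.681  -0.1186  0.145 ]
cab corners [0.6732 0.1849 0.15  ] [ 0.6967 -0.1257  0.15  ]
scene bar px 282 341 312.41342756183747 277.25088339222617
tri [0.6345 0.0248 0.1101] [0.6341 0.0262 0.1101]
```

```bash
python3 -m inch '[[0.0727,0.004,0,0,0,0],[0.0727,0.004,-0.06,0,0,0],[0.0727,0.004,-0.12,0,0,0],[0.0727,0.004,-0.17,0,0,0],[0.0727,0.004,-0.2,0,0,0],[0.0727,0.004,-0.22,0,0,0],[0.0727,0.004,-0.2373,0,0,0],[0.0727,0.004,-0.2373,0,0,0],[0.0727,0.004,-0.2373,0,0,0]]' 0
```

```text
clock: 3.0
ee_pos: [0.6551, 0.0269, 0.1227]
tool_rot: [[0.997, 0.074, 0.002], [0.074, -0.997, -0.0], [0.001, 0.0, -1.0]]
ft_force: [0.4, -0.4, 0.3]
opening: 0.0005
grip_force: 0.0
```

```bash
python3 -m inch '[[-0.01,-0.0008,0,0,0,0],[-0.03,-0.0023,0,0,0,0],[-0.055,-0.0042,0,0,0,0],[-0.08,-0.006,0,0,0,0],[-0.105,-0.008,0,0,0,0],[-0.13,-0.01,0,0,0,0],[-0.155,-0.0118,0,0,0,0],[-0.18,-0.0137,0,0,0,0],[-0.205,-0.0156,0,0,0,0],[-0.22,-0.0167,0,0,0,0]]' 0
```

```text
clock: 4.0
ee_pos: [0.4886, 0.0147, 0.1231]
tool_rot: [[0.997, 0.074, 0.001], [0.074, -0.997, -0.0], [0.001, 0.0, -1.0]]
ft_force: [0.2, -0.4, -0.4]
opening: 0.0006
grip_force: 0.5
```

```bash
python3 -m inch '[[0.01,0.0008,0.0,0,0,0],[0.01,0.0008,0.05,0,0,0],[0.01,0.0008,0.11,0,0,0],[0.01,0.0008,0.17,0,0,0],[0.01,0.0008,0.23,0,0,0],[0.05,0.003,0.25,0,0,0],[0.05,0.003,0.25,0,0,0],[0.05,0.003,0.25,0,0,0]]' 0
python3 - <<'E'
from h import *
np.set_printoptions(precision=4,suppress=True)
im,d,K,R,e,p=grab("wrist","w2"); print(e)
E
```

```text
clock: 4.8
ee_pos: [0.5279, 0.0171, 0.3101]
tool_rot: [[0.997, 0.074, 0.002], [0.074, -0.997, 0.0], [0.002, -0.0, -1.0]]
ft_force: [0.1, 0.2, -1.2]
opening: 0.0003
grip_force: 0.0
[0.5933 0.0221 0.4359]
```

View pics/w2.png

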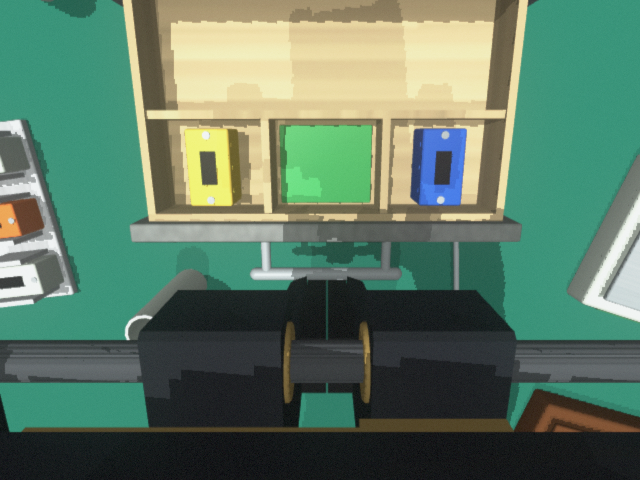

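The drawer is open with the green plate in the middle compartment at (327,163), yellow at (212,167) and blue at (439,167). I'll measure the plate here, then move toward the rack for a second view.

```bash
cat > plate.py <<'E'
import sys
from h import *
np.set_printoptions(precision=4,suppress=True)
def plate(tag):
    z=np.load(tag+".npz"); K,R,e=z["K"],z["R"],z["e"]; P=pts(z["d"],K,R,e)
    h=cv2.cvtColor(z["im"],cv2.COLOR_RGB2HSV)
    m=((h[...,0]>50)&(h[...,0]<72)&(h[...,1]>120)&(P[...,2]>.075)&(P[...,2]<.105)).astype(np.uint8)
    k,l,st,c=cv2.connectedComponentsWithStats(m); i=1+np.argmax(st[1:,4]); m=l==i
    zt=np.median(P[m][:,2]); cn=max(cv2.findContours(m.astype(np.uint8),0,1)[0],key=len)[:,0]
    q=np.array([ray(u,v,.09,K,R,e)[:2] for u,v in cn],np.float32)*1000
    r=cv2.minAreaRect(q); print(tag,"plate px",c[i],"z depth",zt,r); return c[i],K,R,e
if __name__=="__main__":
    V=[plate(t) for t in sys.argv[1:]]
    if len(V)>1:
        (c1,K1,R1,e1),(c2,K2,R2,e2)=V; d1=ray(*c1,0,K1,R1,e1)-e1; d2=ray(*c2,0,K2,R2,e2)-e2
        t=np.linalg.lstsq(np.stack([d1,-d2],1),e2-e1,rcond=None)[0]; print("tri",e1+d1*t[0],e2+d2*t[1])
E
python3 -m inch '[[0,0.06,0.02,0,0,0],[0,0.06,0.02,0,0,0],[0,0.06,0.02,0,0,0]]' 1
python3 - <<'E'
from h import *
grab("wrist","w3"); grab("scene","s3")
E
python3 plate.py w2 w3; python3 plate.py w2 s3
```

```text
clock: 5.15
ee_pos: [0.5261, 0.0632, 0.3237]
tool_rot: [[0.997, 0.077, -0.002], [0.077, -0.997, -0.0], [-0.002, -0.0, -1.0]]
ft_force: [0.4, -0.3, 0.7]
opening: 0.0223
grip_force: 0.0
w2 plate px [327.63   164.4106] z depth 0.09179032690355926 ((565.0328979492188, 21.23249626159668), (63.85694122314453, 76.67755889892578), 4.234900951385498)
w3 plate px [379.5051 163.0715] z depth 0.0917513803360906 ((565.4321899414062, 19.623929977416992), (63.659210205078125, 73.29419708251953), 4.423507213592529)
tri [0.5653 0.0195 0.0922] [0.5663 0.0196 0.0921]
w2 plate px [327.63   164.4106] z depth 0.09179032690355926 ((565.0328979492188, 21.23249626159668), (63.85694122314453, 76.67755889892578), 4.234900951385498)
s3 plate px [316.9029 252.8194] z depth 0.08870265245557052 ((556.353759765625, 17.94420623779297), (42.60368347167969, 74.70291137695312), 4.078915596008301)
tri [0.5663 0.0196 0.1037] [0.5661 0.0203 0.1037]
```

```bash
python3 -m inch '[[-0.104,0.384,-0.013,0,0,0.019],[-0.104,0.384,-0.013,0,0,0.019],[-0.104,0.384,-0.013,0,0,0.019],[-0.104,0.384,-0.013,0,0,0.019],[-0.104,0.384,-0.013,0,0,0.019],[-0.104,0.384,-0.013,0,0,0.019],[-0.104,0.384,-0.013,0,0,0.019],[-0.104,0.384,-0.013,0,0,0.019],[-0.104,0.384,-0.013,0,0,0.019]]' 1
cat > or.py <<'E'
import sys
from h import *
np.set_printoptions(precision=4,suppress=True)
def orange(tag,ztop,near):
    z=np.load(tag+".npz"); K,R,e=z["K"],z["R"],z["e"]; P=pts(z["d"],K,R,e)
    h=cv2.cvtColor(z["im"],cv2.COLOR_RGB2HSV)
    m=((h[...,0]>5)&(h[...,0]<22)&(h[...,1]>150)&(h[...,2]>90)&(np.hypot(P[...,0]-near[0],P[...,1]-near[1])<.055)&(P[...,2]>ztop-.009)).astype(np.uint8)
    vv,uu=np.nonzero(m); zt=np.median(P[m>0][:,2])
    q=np.array([ray(u,v,ztop,K,R,e)[:2] for u,v in zip(uu,vv)],np.float32)*1000
    r=cv2.minAreaRect(q); c=cv2.minAreaRect(np.stack([uu,vv],1).astype(np.float32))[0]
    print(tag,"px",c,"n",len(uu),"depth z",zt,r); return c,K,R,e
if __name__=="__main__":
    zt=float(sys.argv[1]); near=(float(sys.argv[2]),float(sys.argv[3]))
    V=[orange(t,zt,near) for t in sys.argv[4:]]
    if len(V)>1:
        (c1,K1,R1,e1),(c2,K2,R2,e2)=V; d1=ray(*c1,0,K1,R1,e1)-e1; d2=ray(*c2,0,K2,R2,e2)-e2
        t=np.linalg.lstsq(np.stack([d1,-d2],1),e2-e1,rcond=None)[0]; print("tri",e1+d1*t[0],e2+d2*t[1])
E
python3 - <<'E'
from h import *
grab("wrist","w4")
E
python3 or.py .046 .479 .354 w4 side0; python3 or.py .046 .479 .354 w4 scene0
```

```text
clock: 6.15
ee_pos: [0.45, 0.3475, 0.314]
tool_rot: [[0.982, 0.189, -0.0], [0.189, -0.982, -0.003], [-0.001, 0.003, -1.0]]
ft_force: [-0.4, -0.1, -0.5]
opening: 0.0881
grip_force: 0.0
w4 px (421.0050048828125, 152.05760192871094) n 589 depth z 0.047567089293258535 ((510.3156433105469, 265.8095703125), (77.54415130615234, 247.6934051513672), 7.09353494644165)
side0 px (217.2426300048828, 344.0311584472656) n 345 depth z 0.04717659801192997 ((476.9535217285156, 355.5865173339844), (37.32736587524414, 62.485328674316406), 13.717692375183105)
tri [0.5109 0.2557 0.0059] [ 0.5099  0.3418 -0.0148]
w4 px (421.0050048828125, 152.05760192871094) n 589 depth z 0.047567089293258535 ((510.3156433105469, 265.8095703125), (77.54415130615234, 247.6934051513672), 7.09353494644165)
scene0 px (465.5, 266.5) n 238 depth z 0.044617267293074026 ((483.6793212890625, 352.1683044433594), (36.04216766357422, 61.490081787109375), 13.48239803314209)
tri [0.512  0.2873 0.1366] [0.5415 0.3381 0.1241]
```

View pics/w4.png

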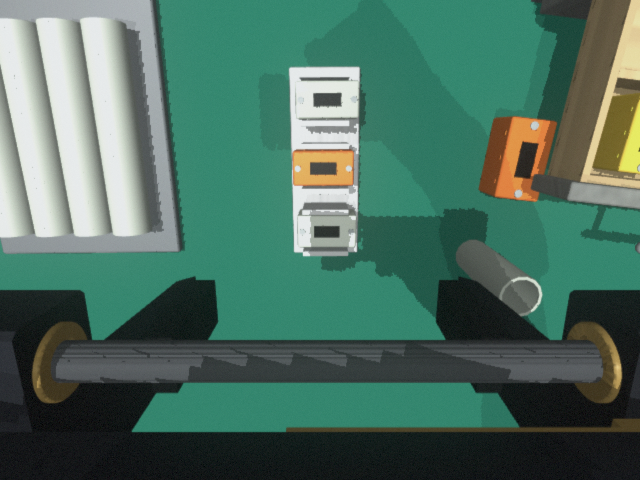

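The wrist view shows the orange housing in the rack at (323,168). The mask caught a stray pixel, so I'll keep only the largest component.

```bash
sed -i 's|    vv,uu=np.nonzero(m); zt|    k,l,st,_=cv2.connectedComponentsWithStats(m); m=(l==1+np.argmax(st[1:,4])).astype(np.uint8)\n    vv,uu=np.nonzero(m); zt|' or.py
python3 or.py .046 .479 .354 w4 side0; python3 or.py .046 .479 .354 w4 scene0
```

```text
w4 px (323.0108642578125, 177.01040649414062) n 370 depth z 0.04768705009338153 ((469.3532409667969, 354.718017578125), (14.948302268981934, 57.67864227294922), 12.10219669342041)
side0 px (217.2426300048828, 344.0311584472656) n 345 depth z 0.04717659801192997 ((476.9535217285156, 355.5865173339844), (37.32736587524414, 62.485328674316406), 13.717692375183105)
tri [0.4708 0.3548 0.0584] [0.4723 0.359  0.0582]
w4 px (323.0108642578125, 177.01040649414062) n 370 depth z 0.04768705009338153 ((469.3532409667969, 354.718017578125), (14.948302268981934, 57.67864227294922), 12.10219669342041)
scene0 px (465.5, 266.5) n 238 depth z 0.044617267293074026 ((483.6793212890625, 352.1683044433594), (36.04216766357422, 61.490081787109375), 13.48239803314209)
tri [0.4669 0.3543 0.0241] [0.4675 0.3563 0.024 ]
```

```bash
sed -i 's/&(P\[...,2\]>ztop-.009)/\&(P[...,2]>ztop-.016)/; s/    k,l,st,_=/    m=cv2.morphologyEx(m,3,np.ones((9,9),np.uint8)); k,l,st,_=/' or.py
python3 or.py .046 .479 .354 w4 side0; python3 or.py .046 .479 .354 w4 scene0
```

```text
w4 px (322.75091552734375, 167.29254150390625) n 892 depth z 0.04762492200649543 ((478.52349853515625, 356.656494140625), (33.69403839111328, 57.78704833984375), 12.102197647094727)
side0 px (217.00074768066406, 344.6526184082031) n 414 depth z 0.047097195861625196 ((477.9210510253906, 357.000732421875), (38.27661895751953, 67.26949310302734), 20.442766189575195)
tri [0.4786 0.3566 0.0443] [0.4787 0.357  0.0443]
w4 px (322.75091552734375, 167.29254150390625) n 892 depth z 0.04762492200649543 ((478.52349853515625, 356.656494140625), (33.69403839111328, 57.78704833984375), 12.102197647094727)
scene0 px (465.5, 267.5) n 306 depth z 0.04463700892059108 ((485.2488708496094, 351.74237060546875), (41.6959342956543, 62.55024337768555), 10.616748809814453)
tri [0.4775 0.3565 0.0329] [0.477  0.3549 0.033 ]
```

```bash
python3 -m inch '[[0.0375,0.0095,-0.06,0,0,0],[0.0375,0.0095,-0.12,0,0,0],[0.0375,0.0095,-0.18,0,0,0],[0.0375,0.0095,-0.24,0,0,0],[0.0375,0.0095,-0.28,0,0,0],[0.0375,0.0095,-0.31,0,0,0],[0.0375,0.0095,-0.34,0,0,0],[0.0375,0.0095,-0.365,0,0,0],[0.0375,0.0095,-0.365,0,0,0],[0.0375,0.0095,-0.365,0,0,0]]' 1
```

```text
clock: 7.2
ee_pos: [0.4781, 0.3558, 0.0411]
tool_rot: [[0.982, 0.19, 0.0], [0.19, -0.982, -0.001], [0.0, 0.001, -1.0]]
ft_force: [-0.5, 0.5, -0.2]
opening: 0.0881
grip_force: 0.0
```

```bash
python3 -m inch '[[0,0,0,0,0,0],[0,0,0,0,0,0],[0,0,0,0,0,0],[0,0,0,0,0,0],[0,0,0,0,0,0],[0,0,0,0,0,0],[0,0,0,0,0,0],[0,0,0,0,0,0]]' 0.6
```

```text
clock: 8.0
ee_pos: [0.4774, 0.3573, 0.0414]
tool_rot: [[0.981, 0.192, 0.001], [0.192, -0.981, 0.0], [0.001, -0.0, -1.0]]
ft_force: [0.0, -0.8, 5.7]
opening: 0.0602
grip_force: 30.0
```

```bash
python3 -m inch '[[0,0,0.015,0,0,0],[0,0,0.04,0,0,0],[0,0,0.08,0,0,0],[0,0,0.13,0,0,0],[0,0,0.18,0,0,0],[0,0,0.23,0,0,0],[0,0,0.28,0,0,0],[0,0,0.3,0,0,0],[0,0,0.3,0,0,0]]' 0.6
```

```text
clock: 8.9
ee_pos: [0.4781, 0.3581, 0.2688]
tool_rot: [[0.981, 0.192, 0.004], [0.192, -0.981, 0.004], [0.005, -0.003, -1.0]]
ft_force: [-0.1, -0.7, -1.4]
opening: 0.0595
grip_force: 30.0
```

```bash
python3 -m inch '[[0,-0.47,0.02,0,0,0],[0,-0.47,0.02,0,0,0],[0,-0.47,0.02,0,0,0],[0,-0.47,0.02,0,0,0],[0,-0.47,0.02,0,0,0],[0,-0.47,0.02,0,0,0],[0,-0.47,0.02,0,0,0],[0,-0.47,0.02,0,0,0]]' 0.6; python3 -c "
from station import ctrl;print(ctrl.observe()['joints'])"
```

```text
clock: 9.7
ee_pos: [0.4755, -0.0039, 0.2797]
tool_rot: [[0.984, 0.18, -0.004], [0.18, -0.984, -0.005], [-0.005, 0.004, -1.0]]
ft_force: [0.2, 0.4, -0.6]
opening: 0.0598
grip_force: 30.0
[  1.54769167  27.03968743 -10.20915383 113.21099413   7.50939262
  40.61113688 -92.9390741 ]
```

```bash
python3 -m inch '[[0.025,-0.49,0,0,0,0.232],[0.025,-0.49,0,0,0,0.232],[0.025,-0.49,0,0,0,0.232],[0.025,-0.49,0,0,0,0.232],[0.025,-0.49,0,0,0,0.232],[0.025,-0.49,0,0,0,0.232],[0.025,-0.49,0,0,0,0.232],[0.025,-0.49,0,0,0,0.232],[0.025,-0.49,0,0,0,0.232],[0.025,-0.49,0,0,0,0.232]]' 0.6; python3 -m inch '[[0,0,0,0,0,0],[0,0,0,0,0,0],[0,0,0,0,0,0]]' 0.6; python3 - <<'E'
from h import *
np.set_printoptions(precision=4,suppress=True)
im,d,K,R,e,p=grab("wrist","w5"); P=pts(d,K,R,e)
h=cv2.cvtColor(im,cv2.COLOR_RGB2HSV)
m=(h[...,1]<60)&(abs(P[...,2]-.048)<.007)&(np.hypot(P[...,0]-.495,P[...,1]+.369)<.11)
print(m.sum(),np.median(P[m],0),cv2.minAreaRect(P[m][:,:2].astype(np.float32)*1000)); print(ctrl.observe()['joints'][6])
E
```

```text
clock: 10.7
ee_pos: [0.4951, -0.363, 0.2788]
tool_rot: [[-0.084, 0.996, -0.002], [0.996, 0.084, 0.002], [0.003, -0.002, -1.0]]
ft_force: [0.3, 0.3, -1.4]
opening: 0.0602
grip_force: 30.0
clock: 11.0
ee_pos: [0.4959, -0.3623, 0.2804]
tool_rot: [[-0.079, 0.997, -0.001], [0.997, 0.079, 0.0], [0.0, -0.001, -1.0]]
ft_force: [0.2, 0.4, -0.7]
opening: 0.0597
grip_force: 30.0
19027 [ 0.4895 -0.3516  0.0497] ((493.91387939453125, -367.565185546875), (139.5872802734375, 140.51834106445312), 75.93869018554688)
13.104989795717456
```

View pics/w5.png

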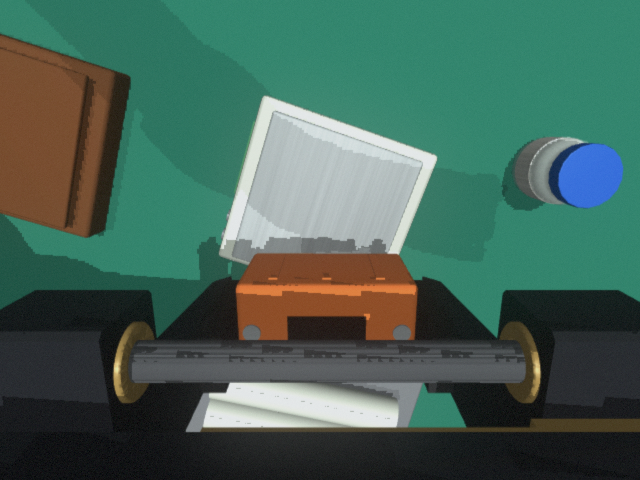

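The scale's pan is directly under the held housing, with its visible part around (330,180), and the jar is well clear at (585,175). I'll lower onto the pan.

```bash
python3 -m inch '[[0,-0.008,-0.05,0,0,0],[0,-0.008,-0.1,0,0,0],[0,-0.008,-0.15,0,0,0],[0,-0.008,-0.2,0,0,0],[0,-0.008,-0.23,0,0,0],[0,-0.008,-0.25,0,0,0],[0,-0.008,-0.26,0,0,0],[0,-0.008,-0.26,0,0,0],[0,-0.008,-0.262,0,0,0],[0,-0.008,-0.262,0,0,0]]' 0.6;python3 -m inch '[[0,0,-0.001,0,0,0],[0,0,-0.002,0,0,0],[0,0,-0.003,0,0,0],[0,0,-0.003,0,0,0]]' 0.6
```

```text
clock: 12.05
ee_pos: [0.4966, -0.3692, 0.0854]
tool_rot: [[-0.08, 0.997, 0.002], [0.997, 0.08, -0.001], [-0.001, 0.002, -1.0]]
ft_force: [-0.3, -0.3, -0.1]
opening: 0.0595
grip_force: 30.0
clock: 12.45
ee_pos: [0.4958, -0.3688, 0.082]
tool_rot: [[-0.08, 0.997, 0.0], [0.997, 0.08, 0.0], [0.0, 0.0, -1.0]]
ft_force: [-0.6, -0.0, -1.6]
opening: 0.0597
grip_force: 30.0
```

```bash
python3 -m inch '[[0,0,-0.001,0,0,0],[0,0,-0.002,0,0,0],[0,0,-0.002,0,0,0]]' 0.6;python3 -m inch '[[0,0,-0.001,0,0,0],[0,0,-0.001,0,0,0],[0,0,-0.001,0,0,0]]' 0.6
```

```text
clock: 12.75
ee_pos: [0.4958, -0.3688, 0.0804]
tool_rot: [[-0.081, 0.997, -0.0], [0.997, 0.081, 0.0], [0.0, -0.0, -1.0]]
ft_force: [0.1, 0.4, -1.0]
opening: 0.0595
grip_force: 30.0
clock: 13.05
ee_pos: [0.4959, -0.3688, 0.0798]
tool_rot: [[-0.08, 0.997, 0.0], [0.997, 0.08, 0.0], [0.0, 0.0, -1.0]]
ft_force: [-1.0, -1.0, -0.2]
opening: 0.0601
grip_force: 30.0
```

```bash
python3 -m inch '[[0,0,-0.001,0,0,0],[0,0,-0.002,0,0,0],[0,0,-0.002,0,0,0]]' 0.6;python3 -m inch '[[0,0,-0.001,0,0,0],[0,0,-0.002,0,0,0],[0,0,-0.002,0,0,0]]' 0.6
```

```text
clock: 13.35
ee_pos: [0.4959, -0.3689, 0.0794]
tool_rot: [[-0.08, 0.997, 0.0], [0.997, 0.08, -0.001], [-0.001, 0.0, -1.0]]
ft_force: [-1.3, 0.8, 8.3]
opening: 0.0597
grip_force: 30.0
clock: 13.65
ee_pos: [0.496, -0.3689, 0.0794]
tool_rot: [[-0.08, 0.997, 0.0], [0.997, 0.08, -0.001], [-0.001, 0.0, -1.0]]
ft_force: [-5.9, 1.8, 18.4]
opening: 0.0601
grip_force: 30.0
```

```bash
python3 -m inch '[[0,0,0.003,0,0,0],[0,0,0.003,0,0,0]]' 0.6; python3 -m inch '[[0,0,0,0,0,0],[0,0,0,0,0,0],[0,0,0,0,0,0],[0,0,0,0,0,0],[0,0,0,0,0,0],[0,0,0,0,0,0],[0,0,0,0,0,0]]' 1; python3 -m inch '[[0,0,0.03,0,0,0],[0,0,0.07,0,0,0],[0,0,0.12,0,0,0],[0,0,0.16,0,0,-0.03],[0,0,0.16,0,0,-0.05],[0,0,0.16,0,0,-0.07],[0,0,0.16,0,0,-0.09]]' 1; python3 - <<'E'
from h import *
grab("wrist","w6"); grab("side","d6"); grab("scene","s6")
E
python3 or.py .084 .495 -.369 w6 d6; python3 or.py .084 .495 -.369 w6 s6
```

```text
clock: 13.85
ee_pos: [0.4962, -0.369, 0.0794]
tool_rot: [[-0.08, 0.997, 0.001], [0.997, 0.08, -0.0], [-0.001, 0.001, -1.0]]
ft_force: [1.5, -1.0, 6.3]
opening: 0.0596
grip_force: 30.0
clock: 14.55
ee_pos: [0.4959, -0.3688, 0.079]
tool_rot: [[-0.08, 0.997, 0.0], [0.997, 0.08, 0.0], [0.0, 0.0, -1.0]]
ft_force: [-0.6, -1.1, -0.2]
opening: 0.0879
grip_force: 0.0
clock: 15.25
ee_pos: [0.4959, -0.3689, 0.1995]
tool_rot: [[0.471, 0.882, 0.001], [0.882, -0.471, -0.0], [-0.0, 0.001, -1.0]]
ft_force: [1.2, 0.3, -0.2]
opening: 0.0881
grip_force: 0.0
w6 px (325.18133544921875, 234.4376220703125) n 4267 depth z 0.08563371443402257 ((495.87548828125, -366.57275390625), (59.35771179199219, 35.7702522277832), 4.653005123138428)
d6 px (408.4310302734375, 162.1724090576172) n 260 depth z 0.08415813305288522 ((490.7884826660156, -361.90069580078125), (64.49720764160156, 52.546653747558594), 9.24567985534668)
tri [ 0.4951 -0.3678  0.0768] [ 0.4941 -0.3687  0.0772]
w6 px (325.18133544921875, 234.4376220703125) n 4267 depth z 0.08563371443402257 ((495.87548828125, -366.57275390625), (59.35771179199219, 35.7702522277832), 4.653005123138428)
s6 px (167.3000030517578, 207.1000213623047) n 341 depth z 0.08241188001944844 ((504.41339111328125, -365.2236633300781), (69.98626708984375, 39.84904479980469), 8.397994995117188)
tri [ 0.4945 -0.369   0.0719] [ 0.4961 -0.3718  0.0724]
```

```bash
python3 -m inch '[[0,0.002,0,0,0,-0.159],[0,0.002,0,0,0,-0.159],[0,0.002,0,0,0,-0.159],[0,0.002,0,0,0,-0.159],[0,0.002,0,0,0,-0.159],[0,0.002,0,0,0,-0.159],[0,0.002,0,0,0,-0.159],[0,0.002,0,0,0,-0.159]]' 1; python3 -m inch '[[0,0,-0.04,0,0,0],[0,0,-0.08,0,0,0],[0,0,-0.11,0,0,0],[0,0,-0.14,0,0,0],[0,0,-0.157,0,0,0],[0,0,-0.157,0,0,0],[0,0,-0.157,0,0,0]]' 1;  python3 -m inch '[[0,0,0,0,0,0],[0,0,0,0,0,0],[0,0,0,0,0,0],[0,0,0,0,0,0],[0,0,0,0,0,0],[0,0,0,0,0,0],[0,0,0,0,0,0],[0,0,0,0,0,0],[0,0,0,0,0,0],[0,0,0,0,0,0]]' 0.25
```

```text
clock: 16.2
ee_pos: [0.4959, -0.367, 0.1988]
tool_rot: [[0.996, 0.09, -0.0], [0.09, -0.996, 0.0], [-0.0, -0.0, -1.0]]
ft_force: [0.9, 0.4, 0.0]
opening: 0.088
grip_force: 0.0
clock: 16.9
ee_pos: [0.4962, -0.3675, 0.0817]
tool_rot: [[0.996, 0.088, 0.001], [0.088, -0.996, -0.0], [0.001, 0.0, -1.0]]
ft_force: [-1.2, -1.4, 0.1]
opening: 0.0879
grip_force: 0.0
clock: 17.9
ee_pos: [0.4959, -0.3674, 0.0813]
tool_rot: [[0.996, 0.087, 0.0], [0.087, -0.996, -0.0], [0.0, 0.0, -1.0]]
ft_force: [-0.5, 0.0, 1.5]
opening: 0.0338
grip_force: 30.0
```

```bash
python3 -m inch '[[0,0,0.02,0,0,0],[0,0,0.06,0,0,0],[0,0,0.11,0,0,0],[0,0,0.16,0,0,0],[0,0,0.21,0,0,0],[0,0,0.24,0,0,0],[0,0,0.24,0,0,0]]' 0.25;  python3 -m inch '[[0.093,0.518,0,0,0,-0.002],[0.093,0.518,0,0,0,-0.002],[0.093,0.518,0,0,0,-0.002],[0.093,0.518,0,0,0,-0.002],[0.093,0.518,0,0,0,-0.002],[0.093,0.518,0,0,0,-0.002],[0.093,0.518,0,0,0,-0.002],[0.093,0.518,0,0,0,-0.002],[0.093,0.518,0,0,0,-0.002],[0.093,0.518,0,0,0,-0.002]]' 0.25; python3 -m inch '[[0,0,0,0,0,0],[0,0,0,0,0,0],[0,0,0,0,0,0]]' 0.25; python3 - <<'E'
from h import *
grab("wrist","w7")
E
```

```text
clock: 18.6
ee_pos: [0.4977, -0.3684, 0.266]
tool_rot: [[0.996, 0.086, 0.007], [0.087, -0.996, -0.005], [0.007, 0.005, -1.0]]
ft_force: [0.4, 0.1, -0.4]
opening: 0.0336
grip_force: 30.0
clock: 19.6
ee_pos: [0.5649, 0.0225, 0.2605]
tool_rot: [[0.997, 0.077, -0.002], [0.077, -0.997, -0.0], [-0.002, 0.0, -1.0]]
ft_force: [0.8, -0.7, -0.9]
opening: 0.034
grip_force: 30.0
clock: 19.9
ee_pos: [0.5654, 0.0195, 0.2612]
tool_rot: [[0.997, 0.071, -0.0], [0.071, -0.997, -0.001], [-0.0, 0.001, -1.0]]
ft_force: [-0.2, -0.8, -0.1]
opening: 0.0336
grip_force: 30.0
```

View pics/w7.png

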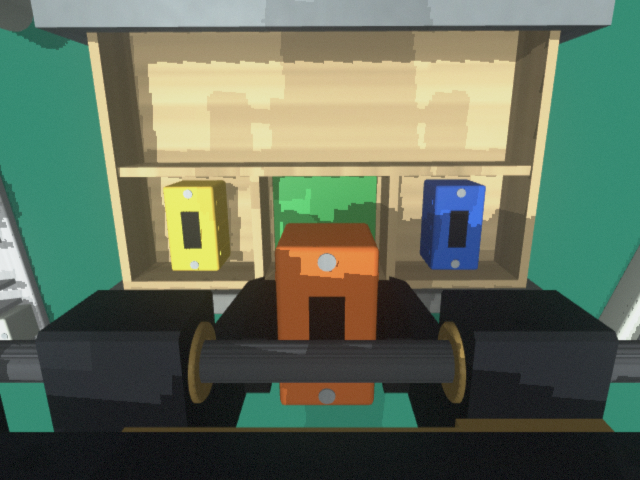

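The view shows the held housing centred over the middle compartment, with the rear wall edge near row 176 and the side walls at columns 272 and 379. Yellow (195,225) and blue (452,225) are undisturbed. I'll check the compartment position by rays.

```bash
python3 - <<'E'
from h import *
np.set_printoptions(precision=4,suppress=True)
z=np.load("w7.npz"); K,R,e=z["K"],z["R"],z["e"]
for t,u,v in(("rear inner rim",327,176),("L div rim",272,200),("R div rim",379,200),("front inner rim L",190,264+12),("front top outer",190,286)): print(t,ray(u,v,.126,K,R,e))
z=np.load("w2.npz"); K,R,e=z["K"],z["R"],z["e"]
for t,u,v in(("rear inner rim",327,119),("L div",271,160),("R div",380,160),("L front outer rim",327,221)): print("w2",t,ray(u,v,.126,K,R,e))
E
```

```text
rear inner rim [0.6017 0.0221 0.126 ]
L div rim [0.5833 0.0575 0.126 ]
R div rim [ 0.5883 -0.0136  0.126 ]
front inner rim L [0.5253 0.1129 0.126 ]
front top outer [0.5177 0.113  0.126 ]
w2 rear inner rim [0.6016 0.0227 0.126 ]
w2 L div [0.5682 0.0635 0.126 ]
w2 R div [ 0.5744 -0.0202  0.126 ]
w2 L front outer rim [0.5234 0.0169 0.126 ]
```

```bash
python3 -m inch '[[0.0008,0.002,-0.04,0,0,0],[0.0008,0.002,-0.08,0,0,0],[0.0008,0.002,-0.11,0,0,0],[0.0008,0.002,-0.13,0,0,0],[0.0008,0.002,-0.145,0,0,0],[0.0008,0.002,-0.158,0,0,0],[0.0008,0.002,-0.168,0,0,0],[0.0008,0.002,-0.176,0,0,0],[0.0008,0.002,-0.178,0,0,0],[0.0008,0.002,-0.178,0,0,0]]' 0.25;python3 -m inch '[[0,0,-0.001,0,0,0],[0,0,-0.002,0,0,0],[0,0,-0.003,0,0,0],[0,0,-0.003,0,0,0]]' 0.25
```

```text
clock: 20.95
ee_pos: [0.5664, 0.0227, 0.1279]
tool_rot: [[0.997, 0.074, 0.0], [0.074, -0.997, -0.0], [0.0, 0.0, -1.0]]
ft_force: [0.7, 0.3, -0.3]
opening: 0.0338
grip_force: 30.0
clock: 21.35
ee_pos: [0.5662, 0.0227, 0.1256]
tool_rot: [[0.997, 0.074, 0.0], [0.074, -0.997, -0.0], [0.0, 0.0, -1.0]]
ft_force: [-0.0, -0.2, -0.4]
opening: 0.0337
grip_force: 30.0
```

```bash
python3 -m inch '[[0,0,-0.001,0,0,0],[0,0,-0.002,0,0,0],[0,0,-0.002,0,0,0]]' 0.25;python3 -m inch '[[0,0,-0.001,0,0,0],[0,0,-0.0015,0,0,0],[0,0,-0.0015,0,0,0]]' 0.25;
```

```text
clock: 21.65
ee_pos: [0.5662, 0.0227, 0.1239]
tool_rot: [[0.997, 0.074, -0.0], [0.074, -0.997, -0.0], [-0.0, 0.0, -1.0]]
ft_force: [-1.3, -0.4, 0.5]
opening: 0.0339
grip_force: 30.0
clock: 21.95
ee_pos: [0.5664, 0.0226, 0.1232]
tool_rot: [[0.997, 0.074, 0.0], [0.074, -0.997, -0.0], [0.0, 0.0, -1.0]]
ft_force: [-0.3, 1.0, 3.5]
opening: 0.0338
grip_force: 30.0
```

```bash
python3 -m inch '[[0,0,0,0,0,0],[0,0,0,0,0,0],[0,0,0,0,0,0],[0,0,0,0,0,0],[0,0,0,0,0,0],[0,0,0,0,0,0]]' 0.477; python3 -m inch '[[0,0,0.01,0,0,0],[0,0,0.03,0,0,0],[0,0,0.06,0,0,0],[0,0,0.1,0,0,0],[0,0,0.16,0,0,0],[-0.02,0,0.22,0,0,0],[-0.06,0,0.24,0,0,0],[-0.06,0,0.24,0,0,0]]' 0.477; python3 - <<'E'
from h import *
grab("wrist","w8")
E
python3 or.py .126 .566 .021 w8; python3 plate.py w8
```

```text
clock: 22.55
ee_pos: [0.5662, 0.0227, 0.1228]
tool_rot: [[0.997, 0.074, -0.0], [0.074, -0.997, -0.0], [-0.0, 0.0, -1.0]]
ft_force: [-0.8, -0.1, 0.2]
opening: 0.0424
grip_force: 0.0
clock: 23.35
ee_pos: [0.5193, 0.0226, 0.306]
tool_rot: [[0.997, 0.074, 0.003], [0.074, -0.997, 0.0], [0.003, 0.0, -1.0]]
ft_force: [0.8, 0.1, -1.3]
opening: 0.0421
grip_force: 0.0
w8 px (331.0, 155.5) n 2682 depth z 0.12770086050039348 ((565.99072265625, 23.05814552307129), (58.88154220581055, 33.91204833984375), 4.268126487731934)
w8 plate px [368.8947 154.8962] z depth 0.09172754602739563 ((567.412353515625, -7.945014953613281), (63.76061248779297, 18.21586799621582), 6.163087368011475)
```

View pics/w8.png

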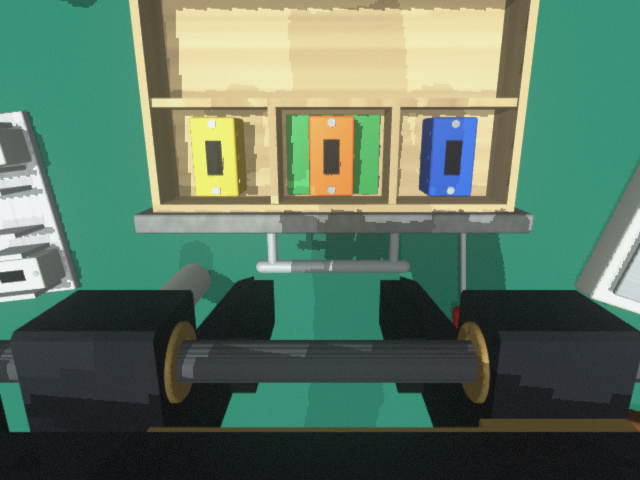

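The orange housing lies centred and square on the green plate at (331,155), and yellow and blue are unmoved. Next I'll shut the drawer by pushing the handle with closed fingers.

```bash
python3 -m inch '[[-0.107,-0.0147,0,0,0,0],[-0.107,-0.0147,0,0,0,0],[-0.107,-0.0147,-0.05,0,0,0],[-0.107,-0.0147,-0.1,0,0,0],[-0.107,-0.0147,-0.15,0,0,0],[-0.107,-0.0147,-0.2,0,0,0],[-0.107,-0.0147,-0.23,0,0,0],[-0.107,-0.0147,-0.25,0,0,0],[-0.107,-0.0147,-0.25,0,0,0],[-0.107,-0.0147,-0.25,0,0,0]]' 0; python3 -m inch '[[0.01,0.0008,0,0,0,0],[0.02,0.0015,0,0,0,0],[0.028,0.002,0,0,0,0],[0.036,0.0027,0,0,0,0],[0.046,0.0035,0,0,0,0],[0.058,0.0044,0,0,0,0],[0.072,0.0054,0,0,0,0],[0.086,0.0065,0,0,0,0],[0.1,0.0075,0,0,0,0],[0.114,0.0086,0,0,0,0]]' 0
```

```text
clock: 24.4
ee_pos: [0.4412, 0.0117, 0.115]
tool_rot: [[0.997, 0.074, -0.001], [0.074, -0.997, -0.0], [-0.001, 0.0, -1.0]]
ft_force: [-0.1, 0.0, 0.5]
opening: 0.0005
grip_force: 0.0
clock: 25.4
ee_pos: [0.5273, 0.0181, 0.1154]
tool_rot: [[0.997, 0.074, -0.0], [0.074, -0.997, -0.0], [-0.0, 0.0, -1.0]]
ft_force: [-1.8, -0.3, 0.5]
opening: 0.0
grip_force: 0.7
```

```bash
python3 -m inch '[[0.014,0.001,0,0,0,0],[0.028,0.002,0,0,0,0],[0.042,0.003,0,0,0,0],[0.056,0.0042,0,0,0,0],[0.07,0.0052,0,0,0,0],[0.082,0.0062,0,0,0,0],[0.093,0.007,0,0,0,0],[0.103,0.0077,0,0,0,0],[0.111,0.0083,0,0,0,0],[0.117,0.0088,0,0,0,0]]' 0; python3 -m inch '[[0.002,0,0,0,0,0],[0.004,0.0003,0,0,0,0],[0.004,0.0003,0,0,0,0]]' 0
```

```text
clock: 26.4
ee_pos: [0.6147, 0.0247, 0.1154]
tool_rot: [[0.997, 0.074, 0.0], [0.074, -0.997, -0.0], [0.0, 0.0, -1.0]]
ft_force: [-0.8, -0.4, 1.6]
opening: 0.0004
grip_force: 0.6
clock: 26.7
ee_pos: [0.6173, 0.0249, 0.1154]
tool_rot: [[0.997, 0.074, 0.0], [0.074, -0.997, -0.0], [0.0, 0.0, -1.0]]
ft_force: [-1.1, 0.5, -0.6]
opening: 0.0004
grip_force: 0.0
```

```bash
for i in 1 ; do python3 -m inch '[[0.0015,0.0001,0,0,0,0],[0.003,0.0002,0,0,0,0],[0.003,0.0002,0,0,0,0]]' 0; done;  python3 -m inch '[[0.0015,0.0001,0,0,0,0],[0.003,0.0002,0,0,0,0],[0.003,0.0002,0,0,0,0]]' 0
```

```text
clock: 27.0
ee_pos: [0.6193, 0.0251, 0.1154]
tool_rot: [[0.997, 0.074, -0.0], [0.074, -0.997, -0.0], [-0.0, 0.0, -1.0]]
ft_force: [-2.6, 0.1, 0.5]
opening: 0.0006
grip_force: 0.6
clock: 27.3
ee_pos: [0.6195, 0.0251, 0.1152]
tool_rot: [[0.997, 0.074, -0.005], [0.074, -0.997, -0.001], [-0.005, 0.0, -1.0]]
ft_force: [-6.8, -0.0, 5.0]
opening: 0.0006
grip_force: 3.2
```

```bash
python3 -m inch '[[-0.005,-0.0004,0,0,0,0],[-0.04,-0.003,0,0,0,0],[-0.06,-0.0045,0.04,0,0,0],[-0.06,-0.0045,0.1,0,0,0],[-0.05,-0.0045,0.16,0,0,0],[-0.035,-0.0045,0.22,0,0,0],[-0.03,-0.0045,0.245,0,0,0],[-0.03,-0.0045,0.245,0,0,0],[-0.03,-0.0045,0.245,0,0,0]]' 0;python3 - <<'E'
from h import *
np.set_printoptions(precision=4,suppress=True)
im,d,K,R,e,p=grab("wrist","w9"); P=pts(d,K,R,e)
z=np.load("w1.npz"); P1=pts(z["d"],z["K"],z["R"],z["e"])
for n,Q in(("before",P1),("now",P)):
    s=np.array([.0746*-1,.997]); ax=np.array([.997,.0746])
    rel=(Q[...,:2]-np.array([.6345,.026])); a=rel@ax; b=rel@s
    m=(abs(a)<.03)&(abs(b)<.05)&(abs(Q[...,2]-.117)<.008)&(abs(abs(b)-.045)>.0)
    m&=(abs(b)<.03); print(n,m.sum(),"bar along slide",np.median(a[m]))
im2=grab("scene","s9")[0]; 
E
```

```text
clock: 28.2
ee_pos: [0.5992, 0.0218, 0.2988]
tool_rot: [[0.997, 0.074, 0.001], [0.074, -0.997, -0.0], [0.001, 0.0, -1.0]]
ft_force: [-0.9, 0.3, -0.2]
opening: 0.0007
grip_force: 0.0
before 1086 bar along slide 0.0011354761508202181
now 1096 bar along slide 0.0009526982525333121
```

View pics/s9.png

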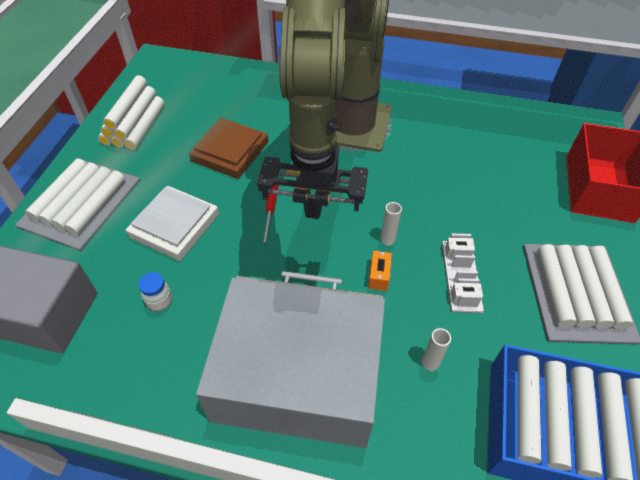

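The handle bar is back at its shut position to within 0.2 mm, at scene (312,277). Everything else is where it was, and the arm is clear of all objects.

```bash
python3 -c "
from station import ctrl;print(ctrl.sign_off())"
```

```text
the job is handed in; nothing more can be done
None
```

The orange housing was weighed on the scale's pan and filed on the green plate, the top drawer was pushed shut (handle back within 0.2 mm), and the job was handed in at about 28 s; the sign-off returned no verdict.

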